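# Build up a cutter stack on the setting arbor

## Task

Set up the moulding tool on the grey setting stand: draw the lid of the wooden cutter case fully open, and thread the parts onto the upright arbor from the bottom up in this order: the black spacer sleeve, the red cutter head out of the case, the bright steel guide bearing, and the brass spacer on top. Lower each part all the way down until it sits flat on what is below it, without letting it drop. Leave the blue end cap and the oak test piece where they lie.

Things in the scene. Friction and masses are not known exactly. Their poses are not given: they have to be found in the camera images.
- stand: Tool-setting stand, fixed, round. Origin: centre of its underside, z up the arbor. Grey base disc 120 mm across, 22 high; bright flange 44 mm across, top at 30 mm; vertical steel arbor 20 mm thick, straight to 106 mm, tapering to 10 mm thick at its tip at 113 mm (heights above the origin). Seated, the undersides of sleeve, cutter, bearing, brass spacer are at 30, 70, 86, 98 mm; stack top 110 mm.
- case: Pale wooden cutter case, fixed, 160 (x) x 144 (y) mm, 46 high (its +x end 35.5, the lid slides out over it). Origin: centre of its underside. Walls 7 mm, inside 146 x 130 mm, inner floor 6 mm above the origin. The red cutter head lies in it. Its x axis is the way the lid opens, roughly away from the robot.
- lid (a joint): Travel of the case's sliding lid along case +x, in m: 0 shut, 0.125 fully open at its stop; starts a little open. About 2 N of friction; stays where left. Plywood 156 x 136 x 5 mm, upper face 41 mm above the case's origin. Fully open its near (-x) edge is at case x = +48 mm, clear of the cutter head.
- lid_pull (a point): Centre of the top of the dark wooden grip bar on the lid: 14 mm thick along case x, 60 mm long along case y, standing 14 mm above the lid. This point is 55 mm above the case's origin, at case x = -50 mm + lid travel, y = 0. Pinch it across its thickness, or push it, towards case +x.
- sleeve: Black steel spacer sleeve (plain ring), 42 mm outside diameter, 23 mm bore, 40 mm high, 0.3 kg. Stands upright on the bench. Origin at the centre of its underside, z along the bore. Grip it near its top: the arbor has to pass up between the fingers, 43 mm above the sleeve's top when it is seated.
- cutter: Red cutter head (ring), 60 mm in diameter, 23 mm bore, 16 mm high, 0.25 kg, lying flat on the floor of the case, partly under the lid at the start. Origin at the centre of its underside, z along the bore. Two small steel knives with black gullets stand out 2 mm from the rim at its own +x and -x: grip it across its y.
- bearing: Bright steel guide bearing with a black seal ring on its face, 48 mm outside diameter, 23 mm bore, 12 mm high, lying flat on the bench. Origin at the centre of its underside.
- brass_spacer: Brass spacer ring, 38 mm outside diameter, 23 mm bore, 12 mm high, lying flat on the bench. Origin at the centre of its underside.
- end_cap: Blue clamp cap, solid stepped disc, 40 mm in diameter, 15 mm high, lying on the bench among the rings. Not to be used or moved. Origin at the centre of its underside.
- test_piece: Moulded oak test piece, 45 (x) x 130 (y) mm, 32 mm high, lying on the far side of the bench. Not to be moved. Origin at the centre of its underside.
Not all that is in view belongs to the job. Of the things shaped like the bearing, the steel one is meant.

How it is judged:
On the way, in this order (a step that is already met when the one before it is completed fails the run):
1. the black sleeve sits on the stand's flange (horizontal distance between sleeve and stand below 0.004 m and z of sleeve in the frame of stand between 0.027 and 0.033 m), for 0.2 s.
2. the red cutter head sits on the sleeve (all of step 1 and horizontal distance between cutter and stand below 0.004 m and z of cutter in the frame of stand between 0.067 and 0.073 m), for 0.2 s.
3. the guide bearing sits on the cutter head (all of step 2 and horizontal distance between bearing and stand below 0.004 m and z of bearing in the frame of stand between 0.083 and 0.089 m), for 0.2 s.
At the end, for the whole second after the job is handed in: On the stand's arbor, from the bottom: sleeve, cutter head, bearing, brass spacer, each seated at its height within 3 mm, within 4 mm of the arbor's axis, level within 0.12 rad and at rest; the lid drawn open by more than 110 mm; end cap and test piece within 20 mm of where they lay (all of step 3 and angle between each of sleeve, cutter, bearing, brass_spacer's own z axis and vertical below 0.12 rad and linear speed of each of sleeve, cutter, bearing, brass_spacer below 0.02 m/s and horizontal distance between brass_spacer and stand below 0.004 m and z of brass_spacer in the frame of stand between 0.095 and 0.101 m and value of joint lid above 0.11 m and distance of each of end_cap, test_piece from where it was at the start of the episode below 0.02 m); the robot touches nothing.
It fails at once if the blue end cap or the oak test piece is pushed out of place (over 20 mm) (distance of any of end_cap, test_piece from where it was at the start of the episode above 0.02 m).
It fails at once if a part drops down the arbor (over 0.5 m/s, a free fall of more than about 13 mm) ((horizontal distance between sleeve and stand below 0.007 m and z of sleeve in the frame of stand below 0.12 m and linear speed of sleeve above 0.5 m/s) or (horizontal distance between cutter and stand below 0.007 m and z of cutter in the frame of stand below 0.12 m and linear speed of cutter above 0.5 m/s) or (horizontal distance between bearing and stand below 0.007 m and z of bearing in the frame of stand below 0.12 m and linear speed of bearing above 0.5 m/s) or (horizontal distance between brass_spacer and stand below 0.007 m and z of brass_spacer in the frame of stand below 0.12 m and linear speed of brass_spacer above 0.5 m/s)).
It also fails if it takes over 125 s, if anything falls off the work surface, if the arm or the gripper's body presses on something with over 40 N, if the wrist force passes 120 N, or if a joint passes its speed limit or range.

## Robot

A 7-joint arm with a two-finger parallel gripper is mounted at the origin on the work surface. World frame = base frame: x ahead of the robot, y to its left, z up, the work surface at z = 0. Lengths are in m, angles in rad, forces in N, time in s.
With the tool pointing down it reaches from about 0.35 to 0.9 m from the base axis. Payload 8.1 kg.
Tool frame: the origin (TCP) lies midway between the tips of the shut fingers; the grasp point (between the pads) lies 19 mm behind it; y points along the fingers, x is the direction in which the jaws open and shut, and the axes are right-handed (so a half turn about y gives the same grasp; the last joint's range is limited). The gripper opens to 85 mm and grips with 20 to 120 N. Pads are 22 mm wide; open, the fingers measure 114 mm over their backs; the gripper's body (76 mm by 85 mm) begins 54 mm behind the grasp point. The pads swing forward as they close: fully open they stand 13 mm farther back than shut.
Start: joints at [-1.232, 0.434, 0.025, 1.573, -0.012, 1.134, -0.075], TCP at [0.267, 0.565, 0.231] pointing down, gripper open.
Joint ranges: [-2.62, 2.62], [-0.44, 2.09], [-1.27, 1.32], [0.08, 2.57], [-1.32, 4.46], [0.12, 2], [-2.74, 2.74]. Speed limits (rad/s): [2.22, 2.22, 3.01, 3.01, 3.14, 3.14, 3.14].

## Interface

Orientations are given as a rotation vector (axis times angle).
In Python, from rig import robot gives the robot as it stands.
- The arm moves only by the tool send_rows, never from a script. Its argument "motion" is a list of rows, each a list of 7 numbers: the turn, a rotation vector about the tool's x, y, z in degrees, then the shift along the tool's x, y, z in m, then the gripper command: -1 is fully open, 1 is shut, values between are in proportion. A call has 1 to 12 rows; each row shifts and turns the commanded pose from where the row before left it, along the tool's axes as they then stand; what a row does not reach is not made up. A row lasts 1/10 s, in which the tool goes at most 50 mm and 8.59 degrees, less where a joint would pass 70% of its speed; a pose out of reach is approached as far as the arm can. A call with a gripper value outside its range is refused whole. The fingers move at their own pace and stop on an object; the grip force is fixed at half the most. Time passes only in rows, so rows that do not move let the fingers close. It gives the time, the measured TCP pose, the force and the opening at its end, in the units of the state.
- robot.state(): the state, without advancing time (a new reading comes with each control period).
- robot.capture(name): name is "scene" or "top" or "wrist"; returns a dict with "color" (480x640x3 uint8, red, green, blue), "depth" (480x640 float32, m along the optical axis (not along the pixel's ray), 0 where there is no reading), "vertical_fov" (degrees; the focal length in pixels is half the picture's height over the tangent of half this angle, whatever the lens; pixels are square), "cx", "cy" (the principal point, pixels), "k1" (the pictures are not rectified: a ray, as slopes to the right and down, at radius r is drawn at 1 + k1 r^2 times it, then the intrinsics apply), "R" (3x3) and "t" (3): a world point X has camera coordinates R X + t; the wrist camera has in their place "hand_eye" (4x4, takes a point from camera to tool coordinates, whose origin is the TCP and whose axes are the tool frame's). Camera axes: x right, y down, z forward; pixel columns grow to the right and rows downward; lengths in m; the calibration is good to about 2 mm. A picture is of the moment at which its call begins: read the wrist's pose just before it.
- robot.job_done(): hands the job in, once; it reports no verdict.
Trained networks look in a picture, given as the dict that the camera call returned (one of the last four; its "shot" number tells which), for a name from the list of things; names that differ only in an ending like _2 or _b are one class to them, and where a whole thing is asked for, a point or a joint stands for the part that bears it (a point fixed in the world has none). Each returns a list of dicts, best first, with "score" (0 to 1); they miss things now and then, are a little off and sometimes report something else, mostly with a low value. They report only what shows in the picture. A call takes as long as a camera call. They do not tell look-alikes from the thing itself.
- robot.outline_of(query, picture): "mask" (480x640 bool, what is visible of it) and "rect" ([left, top, right, bottom] in pixels, round what is visible of it).
- robot.mark_of(query, picture): "xy" ([column, row] in pixels: a listed point, or the origin of a listed thing).
The state is a dict: "t": time; "joint_positions": joint angles; "dq": joint speeds; "joint_torque": joint torques, N m; "eef_pos": TCP position; "tcp_rot": TCP orientation; "force": force on the tool from outside, world axes, zero at the start; "wrist_torque": the same for the moment, N m; "finger_gap": opening from 0.0 (shut) to 1.0 (fully open).
Only numpy, scipy, OpenCV 4.12 (cv2) and the standard library are available. Lean on these libraries where they do the work, as an engineer would, in place of code of your own. Each camera call takes 0.05 s, during which the arm holds its last target. There are 200 camera calls.

## Working session

There is one attempt and no reset: what is moved stays moved. The work goes in short steps, Python scripts to look and compute and a tool call to move; the robot and the scene stay as the last step left them, time stands still between calls to the robot, and variables do not carry over. Pictures are saved under pics/ and viewed, about 12 in all and at most 16, crops included, and the job is handed in when it is done.

Besides the shell and the picture viewer there is one more tool, called after "Call:" as name([rows], argument=value, ...), one row to a line, values as JSON. send_rows: Moves the arm, as the interface text tells. Its arguments: {"type":"object","properties":{"motion":{"type":"array","items":{"type":"array","items":{"type":"number"}}}},"required":["motion"]}

```bash
ls; mkdir -p pics; cat > h.py <<'E'
import numpy as np, cv2
from rig import robot
from scipy.spatial.transform import Rotation as Ro
def K(p):
    f=240/np.tan(np.radians(p["vertical_fov"])/2); return np.array([[f,0,p["cx"]],[0,f,p["cy"]],[0,0,1.]])
def ray(p,uv):
    uv=np.atleast_2d(np.asarray(uv,float)); k=K(p)
    d=(uv-[k[0,2],k[1,2]])/k[0,0]; s=d.copy()
    for _ in range(20): s=d/(1+p["k1"]*(s**2).sum(1,keepdims=True))
    return np.c_[s,np.ones(len(s))]
def pose(p,st=None):
    if "R" in p: R=np.array(p["R"]).T; return R,-R@np.array(p["t"])
    H=np.array(p["hand_eye"]); T=Ro.from_rotvec(st["tcp_rot"]).as_matrix()
    return T@H[:3,:3], T@H[:3,3]+np.array(st["eef_pos"])
def plane(p,uv,z,st=None):
    R,c=pose(p,st); d=ray(p,uv)@R.T; return c+d*((z-c[2])/d[:,2])[:,None]
def cloud(p,mask,st=None):
    v,u=np.nonzero(mask&(p["depth"]>0)); R,c=pose(p,st)
    return (ray(p,np.c_[u,v])*p["depth"][v,u][:,None])@R.T+c, np.c_[u,v]
def save(p,n): cv2.imwrite(f"pics/{n}.png",p["color"][:,:,::-1])
E
python3 - <<'E'
from h import *
print(robot.state())
for n in("scene","top","wrist"):
    st=robot.state();p=robot.capture(n);save(p,n+"0")
    print(n,pose(p,st)[1].round(3),p["vertical_fov"],p["k1"])
    if n=="wrist": print(np.array(p["hand_eye"]).round(3))
    for q in "stand case lid lid_pull sleeve cutter bearing brass_spacer end_cap test_piece".split():
        for o in robot.outline_of(q,p)[:3]:
            if o["score"]<.2: continue
            P,_=cloud(p,o["mask"],st)
            print(q,round(o["score"],2),np.round(o["rect"]), np.median(P,0).round(3) if len(P) else "", np.percentile(P[:,2],98).round(3) if len(P) else "")
        m=robot.mark_of(q,p)[:2]; print("   mark",[(np.round(a["xy"]),round(a["score"],2)) for a in m])
E
```

```text
pics
{'t': 0.0, 'joint_positions': array([-1.23156558,  0.43522455,  0.02497937,  1.57411374, -0.01159248,
        1.13398346, -0.0751276 ]), 'dq': array([ 0.00164573, -0.00214585,  0.00109441,  0.00038229, -0.0002575 ,
       -0.00107397, -0.00112547]), 'joint_torque': array([ 2.60245608e-03, -6.70474362e+01,  1.02622367e+00, -3.16213918e+01,
        1.55614642e-02,  1.23273322e-02,  1.16893017e-05]), 'eef_pos': array([0.26708664, 0.56449416, 0.23051863]), 'tcp_rot': array([-1.38744054, -0.87691518,  0.87896696]), 'force': array([-0.63087179,  0.87846291, -0.93629847]), 'wrist_torque': array([ 0.01822692,  0.00194386, -0.02459365]), 'finger_gap': 1.0039858071789407}
scene [0.998 0.35  0.785] 50.13359200185706 -0.010599253207580405
stand 0.71 [452. 289. 526. 357.] [0.488 0.299 0.023] 0.109
   mark [(array([257., 162.]), 0.65), (array([486., 329.]), 0.62)]
case 0.66 [187. 120. 308. 210.] [ 0.503 -0.26   0.041] 0.053
   mark [(array([258., 168.]), 0.81)]Traceback (most recent call last):
  File "<stdin>", line 12, in <module>
ValueError: it knows: bearing, brass_spacer, case, cutter, end_cap, lid_pull, sleeve, stand, test_piece
```

```bash
python3 - <<'E'
from h import *
for n in("scene","top"):
    st=robot.state();p=robot.capture(n);save(p,n+"1")
    print(n,pose(p,st)[1].round(3),p["vertical_fov"],p["k1"])
    for q in "stand case lid_pull sleeve cutter bearing brass_spacer end_cap test_piece".split():
        for o in robot.outline_of(q,p)[:3]:
            if o["score"]<.2: continue
            P,_=cloud(p,o["mask"],st)
            print(q,round(o["score"],2),np.round(o["rect"]), np.median(P,0).round(3) if len(P) else "", np.percentile(P[:,2],98).round(3) if len(P) else "")
        m=robot.mark_of(q,p)[:3]; print("   mark",[(np.round(a["xy"]),round(a["score"],2)) for a in m])
st=robot.state();p=robot.capture("wrist");save(p,"wrist1"); print(np.array(p["hand_eye"]).round(3), Ro.from_rotvec(st["tcp_rot"]).as_matrix().round(3))
E
```

```text
scene [0.998 0.35  0.785] 50.13359200185706 -0.010599253207580405
stand 0.68 [452. 290. 524. 356.] [0.488 0.299 0.023] 0.109
   mark [(array([486., 330.]), 0.8)]
case 0.76 [185. 122. 306. 212.] [ 0.503 -0.259  0.041] 0.053
case 0.24 [258. 256. 280. 275.] [ 0.637 -0.067  0.012] 0.015
   mark [(array([256., 169.]), 0.84), (array([334., 282.]), 0.6)]
lid_pull 0.96 [186. 139. 284. 212.] [ 0.541 -0.262  0.041] 0.055
   mark [(array([253., 152.]), 0.74)]
sleeve 0.61 [388. 224. 413. 255.] [0.441 0.082 0.033] 0.043
   mark [(array([334., 281.]), 0.64), (array([259., 169.]), 0.61), (array([399., 244.]), 0.56)]
cutter 0.51 [258. 148. 275. 157.] [ 0.434 -0.279  0.022] 0.025
   mark [(array([259., 161.]), 0.59)]
bearing 0.78 [315. 220. 342. 241.] [ 0.501 -0.046  0.012] 0.016
bearing 0.62 [295. 188. 316. 206.] [ 0.462 -0.135  0.012] 0.016
bearing 0.55 [338. 186. 363. 203.] [ 0.402 -0.068  0.012] 0.016
   mark [(array([324., 232.]), 0.89), (array([350., 198.]), 0.88), (array([307., 199.]), 0.64)]
brass_spacer 0.77 [259. 256. 282. 275.] [ 0.639 -0.069  0.012] 0.015
   mark [(array([266., 267.]), 0.
[... 1138 characters left out ...]
.] [ 0.497 -0.047  0.011] 0.014
bearing 0.71 [387. 312. 413. 339.] [ 0.461 -0.136  0.011] 0.014
   mark [(array([366., 362.]), 0.89), (array([351., 302.]), 0.85), (array([397., 324.]), 0.62)]
   mark [(array([361., 228.]), 0.74)]
end_cap 0.57 [290. 247. 309. 273.] [0.58  0.046 0.006] 0.016
   mark [(array([298., 256.]), 0.64), (array([161., 314.]), 0.39)]
test_piece 0.78 [289. 135. 359. 168.] [ 0.778 -0.002  0.026] 0.033
test_piece 0.59 [352. 217. 369. 238.] [ 0.637 -0.065  0.01 ] 0.014
   mark []
[[ 1.     0.     0.     0.   ]
 [-0.    -0.268  0.964 -0.142]
 [ 0.    -0.964 -0.268  0.067]
 [ 0.     0.     0.     1.   ]] [[ 0.428  0.    -0.904]
 [ 0.904  0.     0.428]
 [ 0.    -1.    -0.   ]]
```

View pics/scene0.png

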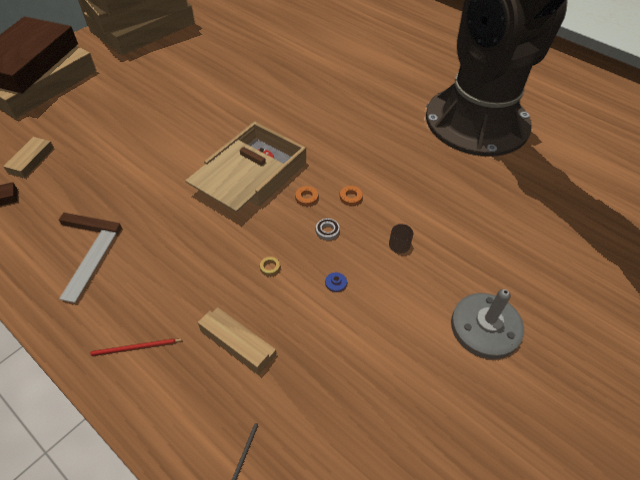

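View pics/top1.png

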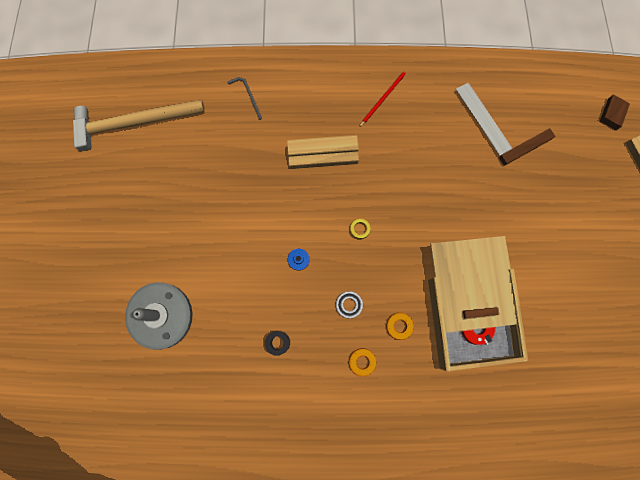

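Candidates in the top picture: the bearing is either the steel ring (349,304) or one of two orange rings (400,326) and (362,362), so I choose the steel one. The sleeve is the black ring (277,343), the brass ring is at (360,228), and the blue cap at (298,258) is to be left. The cutter is red at (479,335), partly under the lid. I'll start by moving over the stand for a close look.

Call:
send_rows([
  [0,-8.4,0,0,0,0,-1],
  [0,-8.4,0,0,0,0,-1],
  [0,-8.4,0,0,0,0,-1],
  [0,0,0,-0.034,0.001,-0.0266,-1],
  [0,0,0,-0.034,0.001,-0.0266,-1],
  [0,0,0,-0.034,0.001,-0.0266,-1],
  [0,0,0,-0.034,0.001,-0.0266,-1],
  [0,0,0,-0.034,0.001,-0.0266,-1],
  [0,0,0,-0.034,0.001,-0.0266,-1],
  [0,0,0,-0.034,0.001,-0.0266,-1],
  [0,0,0,-0.034,0.001,-0.0266,-1],
  [0,0,0,0,0,0,-1],
])

```text
t: 3.45
eef_pos: [0.4839, 0.2859, 0.2234]
tcp_rot: [-1.219, -1.201, 1.202]
force: [-0.1, 0.5, 0.2]
finger_gap: 1.0
```

```bash
cat > stand.py <<'E'
from h import *
import sys
st=robot.state();p=robot.capture("wrist");save(p,sys.argv[1])
print(st["t"],st["eef_pos"].round(4),Ro.from_rotvec(st["tcp_rot"]).as_matrix().round(4).tolist(),st["joint_positions"].round(2))
P,uv=cloud(p,p["depth"]>0,st)
d=np.hypot(*(P[:,:2]-st["eef_pos"][:2]).T)
for lo,hi in((.015,.027),(.027,.04),(.06,.107),(.107,.125)):
    m=(P[:,2]>lo)&(P[:,2]<hi)&(d<.09); Q=P[m]
    if len(Q): print(lo,hi,m.sum(),Q.mean(0).round(4),((Q.min(0)+Q.max(0))/2).round(4),np.ptp(Q,0).round(4),uv[m].mean(0).round(1))
E
python3 stand.py wstand
```

```text
3.45 [0.4839 0.2859 0.2234] [[0.0117, 0.0023, -0.9999], [0.9999, -0.0029, 0.0117], [-0.0029, -1.0, -0.0023]] [-0.65  0.34  0.03  1.74 -0.01  1.06  0.94]
0.015 0.027 8209 [0.4751 0.2962 0.0209] [0.4792 0.2966 0.0209] [0.1193 0.1186 0.0117] [327.2 208.3]
0.027 0.04 873 [0.4742 0.2959 0.0298] [0.4784 0.2968 0.0334] [0.0403 0.0431 0.0126] [327.1 209.6]
0.06 0.107 286 [0.4736 0.2954 0.0899] [0.4793 0.2961 0.0836] [0.0197 0.0192 0.0468] [328.5 221.3]
0.107 0.125 378 [0.4787 0.2963 0.1105] [0.4798 0.2965 0.1107] [0.0183 0.0184 0.0074] [330.4 232.7]
```

View pics/wstand.png

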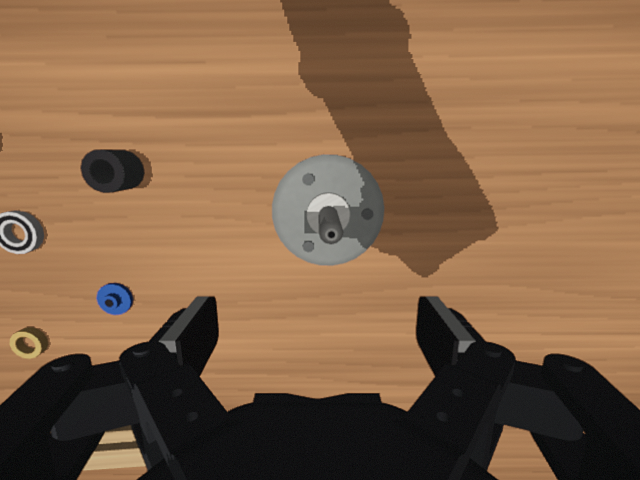

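Call:
send_rows([
  [0,-0.67,0,0,0,0,-1],
  [0,0,0,-0.0406,0.0147,0.0102,-1],
  [0,0,0,-0.0406,0.0147,0.0102,-1],
  [0,0,0,-0.0406,0.0147,0.0102,-1],
  [0,0,0,-0.0406,0.0147,0.0102,-1],
  [0,0,0,-0.0406,0.0147,0.0102,-1],
  [0,0,0,0,0,0,-1],
])

```text
t: 4.2
eef_pos: [0.4272, 0.0851, 0.1483]
tcp_rot: [-1.205, -1.21, 1.218]
force: [0.2, 0.3, 0.5]
finger_gap: 0.996
```

```bash
cat > ring.py <<'E'
from h import *
import sys
# usage: ring.py name top_z outer_diam [radius]
n,zt,D=sys.argv[1],float(sys.argv[2]),float(sys.argv[3])
st=robot.state();p=robot.capture("wrist");save(p,n)
print(st["t"],st["eef_pos"].round(4),Ro.from_rotvec(st["tcp_rot"]).as_matrix()[:2,0].round(4),st["force"].round(1),st["finger_gap"])
P,uv=cloud(p,p["depth"]>0,st)
d=np.hypot(*(P[:,:2]-st["eef_pos"][:2]).T)
m=(abs(P[:,2]-zt)<.004)&(d<(float(sys.argv[4]) if len(sys.argv)>4 else .06)); Q=P[m]
c,r=cv2.minEnclosingCircle((Q[:,:2]*1000).astype(np.float32))
mid=(np.percentile(Q,1,0)+np.percentile(Q,99,0))/2
print("n",m.sum(),"z",np.median(Q[:,2]).round(4),"circ",np.round(c,1),"diam",round(2*r,1),"want",D,"mid",mid[:2].round(4),"ext",np.ptp(Q,0)[:2].round(4))
c=np.array(c)/1000; print("move to centre, tool x,z:",(np.linalg.inv(Ro.from_rotvec(st["tcp_rot"]).as_matrix())@np.r_[c-st["eef_pos"][:2],0]).round(4))
E
python3 ring.py wsleeve .04 42
```

```text
4.2 [0.4272 0.0851 0.1483] [-0.0068  1.    ] [0.2 0.3 0.5] 0.9964985194630959
n 1502 z 0.0396 circ [433.1  79.7] diam 41.6 want 42.0 mid [0.4329 0.0798] ext [0.041  0.0404]
move to centre, tool x,z: [-0.0054 -0.     -0.0059]
```

Call:
send_rows([
  [0,0,0,-0.0054,0,-0.0059,-1],
  [0,0,0,0,0.035,0,-1],
  [0,0,0,0,0.035,0,-1],
  [0,0,0,0,0.035,0,-1],
  [0,0,0,0,0.025,0,-1],
  [0,0,0,0,0,0,-1],
  [0,0,0,0,0,0,-1],
])

```text
t: 4.95
eef_pos: [0.437, 0.0849, 0.0201]
tcp_rot: [-1.203, -1.218, 1.218]
force: [0.4, 0.6, 0.9]
finger_gap: 1.004
```

```bash
python3 - <<'E'
from h import *
s=robot.state(); print(s["eef_pos"].round(4),s["force"],Ro.from_rotvec(s["tcp_rot"]).as_matrix().round(4).tolist())
E
```

```text
[0.437  0.0849 0.0201] [0.38674908 0.63372294 0.86469442] [[-0.0116, -0.0002, -0.9999], [0.9999, 0.0004, -0.0116], [0.0004, -1.0, 0.0002]]
```

Call:
send_rows([
  [0,0,0,0,0,0,-1],
  [0,0,0,0,0,0,-1],
  [0,0,0,0,0,0,-1],
])

```text
t: 5.25
eef_pos: [0.4372, 0.0841, 0.0208]
tcp_rot: [-1.205, -1.218, 1.215]
force: [0.1, -0.5, 0.2]
finger_gap: 1.002
```

Call:
send_rows([
  [0,0,0,-0.003,0,0,-1],
  [0,0,0,0,0,0,-1],
  [0,0,0,0,0,0,-1],
])

```text
t: 5.55
eef_pos: [0.4365, 0.0805, 0.02]
tcp_rot: [-1.205, -1.216, 1.216]
force: [-0.0, 0.0, 0.9]
finger_gap: 1.0
```

Call:
send_rows([
  [0,0,0,-0.002,0.004,0.004,-1],
  [0,0,0,0,0,0,-1],
  [0,0,0,0,0,0,-1],
])

```text
t: 5.85
eef_pos: [0.4321, 0.0786, 0.0156]
tcp_rot: [-1.204, -1.216, 1.217]
force: [0.8, -0.2, -0.2]
finger_gap: 1.001
```

Call:
send_rows([
  [0,0,0,0,0,-0.001,1],
  [0,0,0,0,0,0,1],
  [0,0,0,0,0,0,1],
  [0,0,0,0,0,0,1],
  [0,0,0,0,0,0,1],
  [0,0,0,0,0,0,1],
])

```text
t: 6.45
eef_pos: [0.4337, 0.0788, 0.0163]
tcp_rot: [-1.205, -1.217, 1.216]
force: [-0.9, -0.4, 8.8]
finger_gap: 0.47
```

Call:
send_rows([
  [0,0,0,0,-0.01,0,1],
  [0,0,0,0,-0.03,0,1],
  [0,0,0,0,-0.04,0,1],
  [0,0,0,0,-0.04,0,1],
  [0,0,0,0,0,0,1],
  [0,0,0,0,0,0,1],
])

```text
t: 7.05
eef_pos: [0.4337, 0.0788, 0.1365]
tcp_rot: [-1.205, -1.218, 1.215]
force: [-0.4, -0.0, -3.7]
finger_gap: 0.467
```

```bash
cat > held.py <<'E'
from h import *
import sys
# held.py name: points of the held part relative to TCP in tool frame
st=robot.state();p=robot.capture("wrist");save(p,sys.argv[1])
R=Ro.from_rotvec(st["tcp_rot"]).as_matrix()
print(st["t"],st["eef_pos"].round(4),R.round(4).tolist(),st["force"].round(1),st["finger_gap"])
P,uv=cloud(p,p["depth"]>0,st); T=(P-st["eef_pos"])@R
lo,hi,rad=map(float,sys.argv[2:5])  # tool-y range of the top face
m=(T[:,1]>lo)&(T[:,1]<hi)&(abs(T[:,0])<rad)&(abs(T[:,2])<rad)
for a in np.arange(lo,hi,.002):
    q=T[m&(T[:,1]>=a)&(T[:,1]<a+.002)]
    if len(q)>30: print(round(a,3),len(q),q.min(0).round(4),q.max(0).round(4))
E
python3 held.py wheld1 -.04 .03 .03
```

```text
7.05 [0.4337 0.0788 0.1365] [[-0.0097, 0.0019, -1.0], [1.0, 0.0007, -0.0097], [0.0007, -1.0, -0.0019]] [-0.4 -0.  -3.7] 0.46734530384701617
-0.04 617 [-0.0297 -0.04   -0.0116] [ 0.0287 -0.038   0.0113]
-0.038 363 [-0.0268 -0.038  -0.012 ] [ 0.0261 -0.036   0.0112]
-0.036 204 [-0.0266 -0.036  -0.0129] [ 0.0262 -0.034   0.011 ]
-0.034 200 [-0.0265 -0.034  -0.0113] [ 0.0261 -0.032   0.0109]
-0.032 200 [-0.0297 -0.032  -0.0109] [ 0.0298 -0.03    0.011 ]
-0.03 202 [-0.0299 -0.03   -0.0121] [ 0.03   -0.028   0.0108]
-0.028 181 [-0.03   -0.028  -0.0118] [ 0.0299 -0.026   0.0109]
-0.026 714 [-0.0297 -0.026  -0.0187] [ 0.0299 -0.024   0.0209]
-0.024 4748 [-0.0299 -0.024  -0.0201] [ 0.03   -0.022   0.0215]
-0.022 633 [-0.0299 -0.022  -0.0167] [ 0.0299 -0.02    0.0214]
-0.02 428 [-0.0298 -0.02   -0.0117] [ 0.03   -0.018   0.0213]
-0.018 413 [-0.03   -0.018  -0.0116] [ 0.0299 -0.016   0.0214]
-0.016 360 [-0.0295 -0.016  -0.0118] [ 0.0297 -0.014   0.0213]
-0.014 371 [-0.0295 -0.014  -0.0114] [ 0.03   -0.012   0.0214]
-0.012 347 [-0.0297 -0.012  -0.0114] [ 0.0299 -0.01    0.0214]
-0.01 322 [-0.0299 -0.01   -0.0117] [ 0.0299 -0.008   0.0215]
-0.008 306 [-0.0297 -0.008  -0.0113] [ 0.0298 -0.006   0.0213]
-0.006 250 [-0.0261 -0.006  -0.0116] [ 0.0252 -0.004   0.0214]
-0.004 223 [-0.0203 -0.004  -0.0115] [ 0.0198 -0.002   0.0212]
-0.002 210 [-0.0197 -0.002  -0.0116] [ 0.0196 -0.      0.0211]
0.0 199 [-0.0184  0.     -0.0116] [0.0195 0.002  0.0212]
0.002 177 [-0.0208  0.002  -0.0114] [0.0202 0.0039 0.0215]
0.004 176 [-0.0204  0.004  -0.0114] [0.0196 0.006  0.0213]
0.006 169 [-0.0203  0.006  -0.0115] [0.0202 0.008  0.0212]
0.008 155 [-0.0179  0.008  -0.0113] [0.0201 0.01   0.0212]
0.01 147 [-0.0202  0.01   -0.0114] [0.0171 0.012  0.0212]
0.012 136 [-0.0188  0.012  -0.0118] [0.0199 0.014  0.0211]
0.014 68 [-0.02    0.014  -0.0116] [0.017  0.016  0.0208]
```

View pics/wheld1.png

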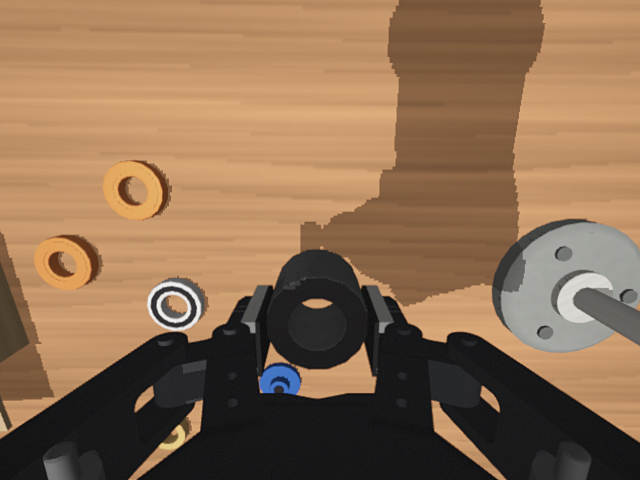

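Call:
send_rows([
  [0,0.5,0,0,-0.012,0,1],
  [0,0,0,0.0311,-0.002,-0.0066,1],
  [0,0,0,0.0311,-0.002,-0.0066,1],
  [0,0,0,0.0311,-0.002,-0.0066,1],
  [0,0,0,0.0311,-0.002,-0.0066,1],
  [0,0,0,0.0311,-0.002,-0.0066,1],
  [0,0,0,0.0311,-0.002,-0.0066,1],
  [0,0,0,0.0311,0,-0.0066,1],
  [0,0,0,0,0,0,1],
  [0,0,0,0,0,0,1],
  [0,0,0,0,0,0,1],
])

```text
t: 8.2
eef_pos: [0.4788, 0.2948, 0.1583]
tcp_rot: [-1.209, -1.206, 1.212]
force: [-0.0, -0.2, -2.9]
finger_gap: 0.467
```

```bash
cat > h2.py <<'E'
from h import *
import sys
a=np.array([float(v) for v in sys.argv[1:4]])
s=[robot.state()]
R=Ro.from_rotvec(s[0]["tcp_rot"]).as_matrix()
print(s[0]["t"],s[0]["eef_pos"].round(4),"tool x",R[:2,0].round(4),"tool y",R[:,1].round(4),s[0]["force"].round(1),"gap",round(s[0]["finger_gap"],3))
print("shift tool xyz",(R.T@(a-s[0]["eef_pos"])).round(4))
E
python3 h2.py .4801 .2966 .16
```

```text
8.2 [0.4788 0.2948 0.1583] tool x [0. 1.] tool y [-0.0023 -0.0024 -1.    ] [-0.  -0.2 -2.9] gap 0.467
shift tool xyz [ 0.0018 -0.0017 -0.0013]
```

Call:
send_rows([
  [0,0,0,0.0018,0,-0.0013,1],
  [0,0,0,0,0,0,1],
  [0,0,0,0,0.01,0,1],
  [0,0,0,0,0.01,0,1],
  [0,0,0,0,0.01,0,1],
  [0,0,0,0,0.01,0,1],
  [0,0,0,0,0.01,0,1],
  [0,0,0,0,0.01,0,1],
  [0,0,0,0,0,0,1],
])

```text
t: 9.1
eef_pos: [0.4799, 0.2976, 0.0981]
tcp_rot: [-1.208, -1.208, 1.212]
force: [0.5, -0.8, -2.4]
finger_gap: 0.467
```

```bash
python3 h2.py .4801 .2966 .0465
```

```text
9.1 [0.4799 0.2976 0.0981] tool x [-0.001  1.   ] tool y [-0.0022 -0.0016 -1.    ] [ 0.5 -0.8 -2.4] gap 0.467
shift tool xyz [-0.001   0.0516 -0.0003]
```

Threaded without contact force. Continuing down.

Call:
send_rows([
  [0,0,0,0,0.01,0,1],
  [0,0,0,0,0.01,0,1],
  [0,0,0,0,0.01,0,1],
  [0,0,0,0,0.01,0,1],
  [0,0,0,0,0.004,0,1],
  [0,0,0,0,0.003,0,1],
  [0,0,0,0,0.002,0,1],
  [0,0,0,0,0,0,1],
])

```text
t: 9.9
eef_pos: [0.4807, 0.2981, 0.0506]
tcp_rot: [-1.209, -1.21, 1.21]
force: [-1.7, -1.4, -3.6]
finger_gap: 0.468
```

```bash
python3 h2.py .4801 .2966 .0465
```

```text
9.9 [0.4807 0.2981 0.0506] tool x [-9.e-04  1.e+00] tool y [-2.e-04 -2.e-04 -1.e+00] [-1.7 -1.4 -3.6] gap 0.468
shift tool xyz [-0.0015  0.0041  0.0006]
```

Call:
send_rows([
  [0,0,0,-0.001,0.002,0,1],
  [0,0,0,0,0.001,0,1],
  [0,0,0,0,0.001,0,1],
  [0,0,0,0,0.001,0,1],
  [0,0,0,0,0,0,1],
])

```text
t: 10.4
eef_pos: [0.4812, 0.2976, 0.0464]
tcp_rot: [-1.209, -1.211, 1.209]
force: [-1.1, -0.5, 3.5]
finger_gap: 0.467
```

Call:
send_rows([
  [0,0,0,0,0.0005,0,1],
  [0,0,0,0,0,0,0.3],
  [0,0,0,0,0,0,-0.3],
  [0,0,0,0,0,0,-1],
  [0,0,0,0,0,0,-1],
  [0,0,0,0,-0.02,0,-1],
  [0,0,0,0,-0.04,0,-1],
  [0,0,0,0,-0.05,0,-1],
  [0,0,0,0,-0.05,0,-1],
  [0,0,0,0,-0.015,0,-1],
  [0,0,0,0,0,0,-1],
  [0,0,0,0,0,0,-1],
])

```text
t: 11.6
eef_pos: [0.4806, 0.2971, 0.2199]
tcp_rot: [-1.209, -1.21, 1.21]
force: [-0.1, -0.0, -0.4]
finger_gap: 0.998
```

```bash
python3 - <<'E'
import subprocess
E
python3 ring.py wst2 .07 42; python3 stand.py wst3
```

```text
11.6 [0.4806 0.2971 0.2199] [-0.001  1.   ] [-0.1 -0.  -0.4] 0.9984506465164291
n 946 z 0.0696 circ [480.9 297.2] diam 41.5 want 42.0 mid [0.4806 0.2973] ext [0.0407 0.04  ]
move to centre, tool x,z: [ 0.0001 -0.     -0.0004]
11.65 [0.4801 0.2968 0.2191] [[-0.001, -0.0015, -1.0], [1.0, -0.0011, -0.001], [-0.0011, -1.0, 0.0015]] [-0.68  0.35  0.04  1.74 -0.01  1.06  0.94]
0.015 0.027 7951 [0.474  0.2963 0.0208] [0.4797 0.2966 0.021 ] [0.1198 0.1186 0.0119] [316.5 212.4]
0.027 0.04 200 [0.4652 0.2947 0.0309] [0.4714 0.2963 0.0338] [0.0269 0.0436 0.0119] [314.9 206.2]
0.06 0.107 1253 [0.4757 0.2973 0.0746] [0.4804 0.2973 0.0836] [0.0403 0.0409 0.0468] [317.6 225.8]
0.107 0.125 374 [0.4787 0.2965 0.1106] [0.4793 0.2964 0.1109] [0.0179 0.0182 0.0078] [316.5 239.4]
```

Call:
send_rows([
  [0,0,0,-0.045,0,0,-1],
  [0,0,0,-0.047,0,0,-1],
  [0,0,0,-0.047,0,0,-1],
  [0,0,0,-0.047,0,0,-1],
  [0,0,0,-0.047,0,0,-1],
  [0,0,0,-0.047,0,0,-1],
  [0,0,0,-0.047,0,0,-1],
  [0,0,0,-0.047,0,0,-1],
  [0,0,0,-0.047,0,0,-1],
  [0,0,0,-0.047,0,0,-1],
  [0,0,0,-0.047,0,0,-1],
  [0,0,0,-0.045,0,0,-1],
])

```text
t: 12.9
eef_pos: [0.4802, -0.2645, 0.2189]
tcp_rot: [-1.207, -1.208, 1.21]
force: [0.2, -0.0, -0.4]
finger_gap: 1.002
```

Call:
send_rows([
  [0,0,0,0,0,0,-1],
  [0,0,0,0,0,0,-1],
])

```text
t: 13.1
eef_pos: [0.4802, -0.2635, 0.2187]
tcp_rot: [-1.208, -1.206, 1.209]
force: [0.4, 1.5, 0.9]
finger_gap: 1.002
```

```bash
python3 - <<'E'
from h import *
st=robot.state();p=robot.capture("wrist");save(p,"wcase")
print(st["t"],st["eef_pos"].round(4),Ro.from_rotvec(st["tcp_rot"]).as_matrix()[:2,0].round(4),st["joint_positions"].round(2))
P,uv=cloud(p,p["depth"]>0,st)
reg=(P[:,0]>.35)&(P[:,0]<.65)&(P[:,1]<-.15)&(P[:,1]>-.4)
def rect(m,n):
    c,s,a=cv2.minAreaRect((P[m][:,:2]*1000).astype(np.float32)); print(n,m.sum(),np.round(c,1),np.round(s,1),round(a,2),P[m][:,2].mean().round(4))
rect(reg&(P[:,2]>.0525)&(P[:,2]<.06),"pull top")
rect(reg&(P[:,2]>.038)&(P[:,2]<.0445),"lid top"); rect(reg&(P[:,2]>.0445)&(P[:,2]<.049),"rim")
col=p["color"][uv[:,1],uv[:,0]].astype(int)
rect(reg&(P[:,2]>.012)&(P[:,2]<.03)&(col[:,0]>100)&(col[:,1]<60),"red")
for q in("cutter","lid_pull"):
    for m in robot.mark_of(q,p)[:2]: print(q,m["xy"],m["score"],plane(p,m["xy"],.055 if q=="lid_pull" else .006,st).round(4))
E
```

```text
13.1 [ 0.4802 -0.2635  0.2187] [0.0019 1.    ] [ 0.17  0.32  0.31  1.8  -0.11  1.04  2.09]
pull top 884 [ 481.6 -269.9] [14.  59.8] 5.77 0.0543
lid top 18291 [ 501.6 -268.1] [222.1 144.4] 5.48 0.0406
rim 3322 [ 471.2 -270.9] [161.  144.2] 5.44 0.0456
red 129 [ 444.1 -231.9] [143.7  32.4] 89.03 0.0209
cutter [308.6, 193.2] 0.72 [[ 0.455 -0.272  0.006]]
lid_pull [307.7, 230.2] 0.66 [[ 0.484 -0.272  0.055]]
lid_pull [306.8, 191.1] 0.5 [[ 0.4473 -0.2725  0.055 ]]
```

View pics/wcase.png

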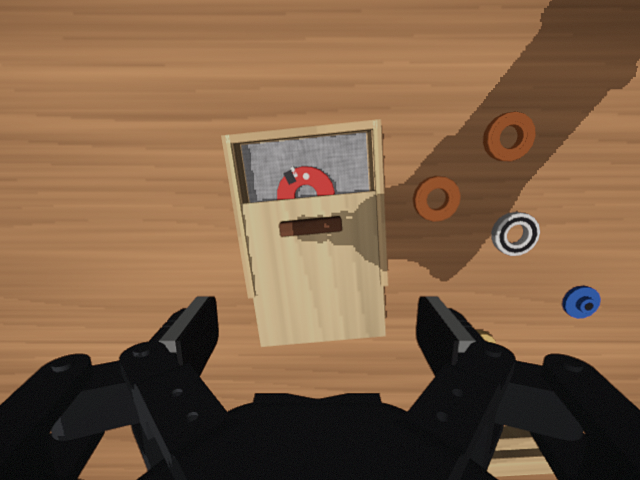

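Call:
send_rows([
  [0,0,0,-0.009,0,0.0244,1],
  [0,0,0,0,0.03,0,1],
  [0,0,0,0,0.03,0,1],
  [0,0,0,0,0.03,0,1],
  [0,0,0,0,0.03,0,1],
  [0,0,0,0,0.03,0,1],
  [0,0,0,0,0,0,1],
  [0,0,0,0,0,0,1],
  [0,0,0,0,0,0,1],
  [0,0,0,0,0,0,1],
])

```text
t: 14.25
eef_pos: [0.4579, -0.272, 0.0719]
tcp_rot: [-1.211, -1.212, 1.21]
force: [0.4, 0.7, -0.3]
finger_gap: 0.002
```

```bash
python3 h2.py .4558 -.2724 .046
```

```text
14.25 [ 0.4579 -0.272   0.0719] tool x [-0.0013  1.    ] tool y [ 2.5e-03 -9.0e-04 -1.0e+00] [ 0.4  0.7 -0.3] gap 0.002
shift tool xyz [-0.0003  0.0258  0.0022]
```

Call:
send_rows([
  [0,0,0,0,0.013,0.002,1],
  [0,0,0,0,0.0125,0,1],
  [0,0,0,0.0007,0,-0.008,1],
  [0,0,0,0.0008,0,-0.008,1],
  [0,0,0,0.0008,0,-0.008,1],
  [0,0,0,0.0008,0,-0.008,1],
  [0,0,0,0.0008,0,-0.008,1],
  [0,0,0,0.0008,0,-0.008,1],
  [0,0,0,0.0008,0,-0.008,1],
  [0,0,0,0.0008,0,-0.008,1],
  [0,0,0,0,0,0,1],
])

```text
t: 15.35
eef_pos: [0.5207, -0.2652, 0.045]
tcp_rot: [-1.21, -1.212, 1.21]
force: [-0.1, -0.6, -0.1]
finger_gap: 0.001
```

Call:
send_rows([
  [0,0,0,0.0002,0,-0.002,1],
  [0,0,0,0.0002,0,-0.002,1],
  [0,0,0,0,0,0,1],
])

```text
t: 15.65
eef_pos: [0.5229, -0.2651, 0.0449]
tcp_rot: [-1.209, -1.21, 1.21]
force: [-1.7, -0.3, 0.4]
finger_gap: 0.001
```

Call:
send_rows([
  [0,0,0,0.0002,0,-0.002,1],
  [0,0,0,0.0002,0,-0.002,1],
  [0,0,0,0,0,0,1],
])

```text
t: 15.95
eef_pos: [0.5268, -0.2647, 0.0448]
tcp_rot: [-1.209, -1.21, 1.21]
force: [-2.6, -0.8, 1.3]
finger_gap: -0.003
```

Call:
send_rows([
  [0,0,0,0.0002,0,-0.002,1],
  [0,0,0,0.0002,0,-0.002,1],
  [0,0,0,0,0,0,1],
])

```text
t: 16.25
eef_pos: [0.5272, -0.2645, 0.0443]
tcp_rot: [-1.204, -1.205, 1.211]
force: [-13.0, 0.3, 8.7]
finger_gap: -0.002
```

Call:
send_rows([
  [0,0,0,0,0,0.008,1],
  [0,0,0,0,-0.04,0.02,1],
  [0,0,0,0,-0.04,0.025,0],
  [0,0,0,-0.007,-0.015,0.019,-1],
  [0,0,0,0,0,0,-1],
  [0,0,0,0,0,0,-1],
  [0,0,0,0,0,0,-1],
])

```text
t: 16.95
eef_pos: [0.4596, -0.2706, 0.1392]
tcp_rot: [-1.208, -1.211, 1.21]
force: [-0.0, 0.3, 0.4]
finger_gap: 0.842
```

```bash
python3 ring.py wcut .022 60; python3 - <<'E'
from h import *
st=robot.state();p=robot.capture("wrist")
P,uv=cloud(p,p["depth"]>0,st); col=p["color"][uv[:,1],uv[:,0]].astype(int)
red=(col[:,0]>100)&(col[:,1]<70)&(col[:,2]<70)&(P[:,2]<.03)&(P[:,2]>.012)&(abs(P[:,1]+.27)<.07)
Q=P[red]; c,r=cv2.minEnclosingCircle((Q[:,:2]*1000).astype(np.float32)); print("red",red.sum(),np.round(c,1),2*r,Q.min(0),Q.max(0))
c=np.array(c)/1000; d=P[:,:2]-c; rr=np.hypot(*d.T); a=np.degrees(np.arctan2(d[:,1],d[:,0]))
top=(abs(P[:,2]-.022)<.004); rim=top&(rr>.0235)&(rr<.033)&(~red)
h,_=np.histogram(a[rim],bins=np.arange(-180,181,10)); print(h)
out=top&(rr>.0302)&(rr<.034); h,_=np.histogram(a[out],bins=np.arange(-180,181,10)); print(h)
l=(P[:,2]>.0525)&(P[:,2]<.06)&(abs(P[:,1]+.27)<.1); print("pull",np.round(cv2.minAreaRect((P[l][:,:2]*1000).astype(np.float32))[0],1))
img=cv2.resize(p["color"][100:380,180:460],None,fx=2,fy=2); cv2.imwrite("pics/cutcrop.png",img[:,:,::-1])
E
```

```text
16.95 [ 0.4596 -0.2706  0.1392] [-0.002  1.   ] [-0.   0.3  0.4] 0.8419792787179247
n 3614 z 0.0215 circ [ 456.5 -275.2] diam 64.4 want 60.0 mid [ 0.4557 -0.2753] ext [0.0593 0.0584]
move to centre, tool x,z: [-0.0046 -0.      0.0032]
red 2179 [ 455.5 -274.7] 58.85884094238281 [ 0.4265429  -0.30349377  0.01579867] [ 0.48424771 -0.24590053  0.02347688]
[30 28 56 58 49 27 39 32 19 18 13  7  6 10 12 17  9 13 10  9 50 55 38  2
  1  2  1  0  1 10 11 13 22 31 32 25]
[ 0  0  7  7 10  0  0  0  0  0  2  3  0  2  1  1  1  0  0  0 12 10  7  0
  0  0  0  0  0  0  0  0  0  0  0  0]
pull [ 545.6 -263.8]
```

View pics/cutcrop.png

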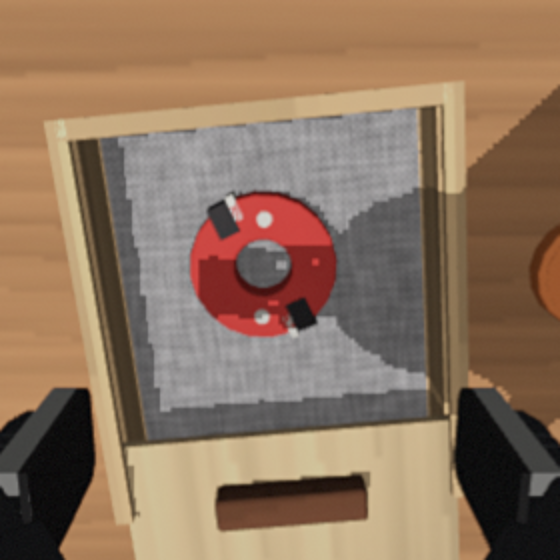

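Call:
send_rows([
  [0,0,0,-0.0041,0,0.0041,-0.75],
  [0,0,0,0,0.03,0,-0.75],
  [0,0,0,0,0.03,0,-0.75],
  [0,0,0,0,0.03,0,-0.75],
  [0,0,0,0,0,0,-0.75],
  [0,0,0,0,0,0,-0.75],
])

```text
t: 17.65
eef_pos: [0.4544, -0.2756, 0.0497]
tcp_rot: [-1.207, -1.209, 1.21]
force: [-0.0, -0.2, 0.3]
finger_gap: 0.875
```

```bash
python3 h2.py .4555 -.2747 .007
```

```text
17.65 [ 0.4544 -0.2756  0.0497] tool x [-6.e-04  1.e+00] tool y [-1.5e-03  4.0e-04 -1.0e+00] [-0.  -0.2  0.3] gap 0.875
shift tool xyz [ 0.0008  0.0427 -0.0012]
```

Call:
send_rows([
  [0,0,0,0.0008,0.015,-0.0012,-0.75],
  [0,0,0,0,0.015,0,-0.75],
  [0,0,0,0,0.008,0,-0.75],
  [0,0,0,0,0.004,0,-0.75],
  [0,0,0,0,0,0,-0.75],
  [0,0,0,0,0,0,-0.75],
])

```text
t: 18.25
eef_pos: [0.4564, -0.2749, 0.0085]
tcp_rot: [-1.21, -1.21, 1.21]
force: [1.3, -0.1, 0.3]
finger_gap: 0.873
```

Call:
send_rows([
  [0,0,0,0,0,0,0],
  [0,0,0,0,0,0,1],
  [0,0,0,0,0,0,1],
  [0,0,0,0,0,0,1],
  [0,0,0,0,0,0,1],
])

```text
t: 18.75
eef_pos: [0.4564, -0.2749, 0.0092]
tcp_rot: [-1.21, -1.211, 1.21]
force: [-3.0, 1.7, 13.9]
finger_gap: 0.667
```

Call:
send_rows([
  [0,0,0,0,-0.005,0,1],
  [0,0,0,0,-0.02,0,1],
  [0,0,0,0,-0.04,0,1],
  [0,0,0,0,-0.04,0,1],
  [0,0,0,0,-0.04,0,1],
  [0,0,0,0,0,0,1],
  [0,0,0,0,0,0,1],
])

```text
t: 19.45
eef_pos: [0.4562, -0.2745, 0.1535]
tcp_rot: [-1.21, -1.211, 1.21]
force: [0.3, 0.3, -3.7]
finger_gap: 0.665
```

```bash
cat > held2.py <<'E'
from h import *
import sys
# held2.py name outer_D : fit held ring top (by depth, tool frame, tool y between lo and hi)
n,lo,hi=sys.argv[1],float(sys.argv[2]),float(sys.argv[3]); col=sys.argv[4] if len(sys.argv)>4 else ""
st=robot.state();p=robot.capture("wrist");save(p,n); R=Ro.from_rotvec(st["tcp_rot"]).as_matrix()
print(st["eef_pos"].round(4),st["force"].round(1),round(st["finger_gap"],3))
P,uv=cloud(p,p["depth"]>0,st); T=(P-st["eef_pos"])@R; C=p["color"][uv[:,1],uv[:,0]].astype(int)
m=(T[:,1]>lo)&(T[:,1]<hi)&(np.hypot(T[:,0],T[:,2])<.04)
if col=="red": m&=(C[:,0]>90)&(C[:,1]<.5*C[:,0])
elif col: m&=(C.max(1)>60)
Q=T[m]; A=np.c_[Q[:,0],Q[:,2],np.ones(len(Q))]
for _ in range(3):
    s,*_r=np.linalg.lstsq(A,Q[:,1],rcond=None); k=abs(A@s-Q[:,1])<.0015; A,Q=A[k],Q[k]
c,r=cv2.minEnclosingCircle((Q[:,[0,2]]*1000).astype(np.float32))
print(len(Q),"top y",np.median(Q[:,1]).round(4),"tilt",s[:2].round(3),"circ x,z",np.round(c,1),"D",round(2*r,1),"z range",Q[:,2].min().round(4),Q[:,2].max().round(4),"x",Q[:,0].min().round(4),Q[:,0].max().round(4))
cr=cv2.resize(p["color"][200:440,180:480],None,fx=2,fy=2); cv2.imwrite(f"pics/{n}c.png",cr[:,:,::-1])
E
python3 held2.py heldcut -.03 .005 red
```

```text
[ 0.4562 -0.2745  0.1535] [ 0.3  0.3 -3.7] 0.665
9414 top y -0.012 tilt [-0.002 -0.001] circ x,z [-0.2  0.8] D 59.1 z range -0.0285 0.0301 x -0.0286 0.0283
```

View pics/heldcutc.png

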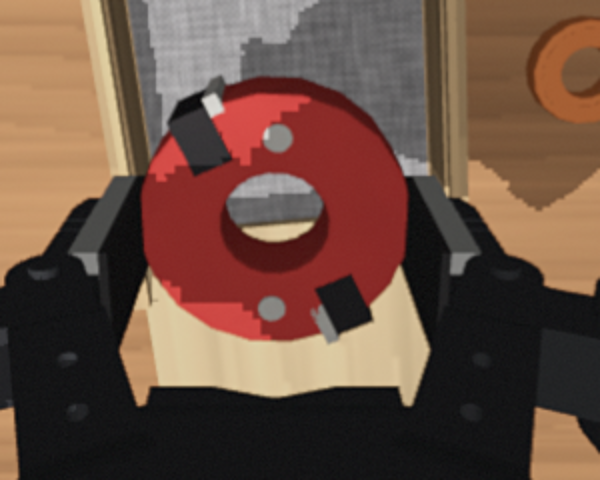

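Call:
send_rows([
  [0,0,0,0.042,0,-0.002,1],
  [0,0,0,0.048,0,-0.002,1],
  [0,0,0,0.048,0,-0.002,1],
  [0,0,0,0.048,0,-0.002,1],
  [0,0,0,0.048,0,-0.002,1],
  [0,0,0,0.048,0,-0.002,1],
  [0,0,0,0.048,0,-0.002,1],
  [0,0,0,0.048,0,-0.002,1],
  [0,0,0,0.048,0,-0.002,1],
  [0,0,0,0.048,0,-0.002,1],
  [0,0,0,0.048,0,-0.002,1],
  [0,0,0,0.048,0,-0.002,1],
])

```text
t: 20.7
eef_pos: [0.4781, 0.2967, 0.1508]
tcp_rot: [-1.208, -1.207, 1.213]
force: [2.1, -0.2, -3.6]
finger_gap: 0.664
```

Call:
send_rows([
  [0,0,0,0,0,0,1],
  [0,0,0,0,0,0,1],
  [0,0,0,0,0,0,1],
])

```text
t: 21.0
eef_pos: [0.4788, 0.2937, 0.1513]
tcp_rot: [-1.209, -1.206, 1.212]
force: [0.3, 0.3, -3.5]
finger_gap: 0.662
```

```bash
python3 h2.py .4803 .2967 .15
```

```text
21.0 [0.4788 0.2937 0.1513] tool x [2.e-04 1.e+00] tool y [-0.0023 -0.0024 -1.    ] [ 0.3  0.3 -3.5] gap 0.662
shift tool xyz [ 0.003   0.0013 -0.0015]
```

Call:
send_rows([
  [0,0,0,0.003,0,-0.0015,1],
  [0,0,0,0,0,0,1],
  [0,0,0,0,0.01,0,1],
  [0,0,0,0,0.01,0,1],
  [0,0,0,0,0.01,0,1],
  [0,0,0,0,0.01,0,1],
  [0,0,0,0,0.01,0,1],
  [0,0,0,0,0,0,1],
])

```text
t: 21.8
eef_pos: [0.48, 0.2978, 0.101]
tcp_rot: [-1.208, -1.207, 1.212]
force: [0.3, -0.8, -3.4]
finger_gap: 0.666
```

```bash
python3 h2.py .4803 .2967 .074
```

```text
21.8 [0.48   0.2978 0.101 ] tool x [-0.001  1.   ] tool y [-0.0023 -0.0018 -1.    ] [ 0.3 -0.8 -3.4] gap 0.666
shift tool xyz [-0.0011  0.027  -0.0004]
```

Call:
send_rows([
  [0,0,0,-0.0006,0.008,0,1],
  [0,0,0,0,0.008,0,1],
  [0,0,0,0,0.005,0,1],
  [0,0,0,0,0.002,0,1],
  [0,0,0,0,0.001,0,1],
  [0,0,0,0,0,0,1],
])

```text
t: 22.4
eef_pos: [0.481, 0.2979, 0.0788]
tcp_rot: [-1.209, -1.21, 1.21]
force: [0.2, -1.1, -4.3]
finger_gap: 0.669
```

Call:
send_rows([
  [0,0,0,0,0.001,0,1],
  [0,0,0,0,0.001,0,1],
  [0,0,0,0,0,0,1],
])

```text
t: 22.7
eef_pos: [0.481, 0.2979, 0.0768]
tcp_rot: [-1.209, -1.21, 1.21]
force: [-1.1, -0.7, -3.1]
finger_gap: 0.662
```

Call:
send_rows([
  [0,0,0,0,0.001,0,1],
  [0,0,0,0,0,0,1],
])

```text
t: 22.9
eef_pos: [0.481, 0.2978, 0.0758]
tcp_rot: [-1.209, -1.21, 1.21]
force: [-0.2, -0.8, -4.2]
finger_gap: 0.665
```

Call:
send_rows([
  [0,0,0,0,0.001,0,1],
  [0,0,0,0,0,0,1],
])

```text
t: 23.1
eef_pos: [0.481, 0.2979, 0.0747]
tcp_rot: [-1.209, -1.21, 1.21]
force: [-0.5, -0.4, -2.9]
finger_gap: 0.663
```

Call:
send_rows([
  [0,0,0,0,0.001,0,1],
  [0,0,0,0,0,0,1],
])

```text
t: 23.3
eef_pos: [0.4809, 0.2979, 0.0737]
tcp_rot: [-1.209, -1.21, 1.21]
force: [-0.9, -1.2, -3.5]
finger_gap: 0.665
```

Call:
send_rows([
  [0,0,0,0,0.001,0,1],
  [0,0,0,0,0,0,1],
])

```text
t: 23.5
eef_pos: [0.481, 0.2979, 0.0733]
tcp_rot: [-1.209, -1.21, 1.21]
force: [-3.3, -1.4, 4.4]
finger_gap: 0.664
```

Call:
send_rows([
  [0,0,0,0,0.0007,0,1],
  [0,0,0,0,0,0,1],
])

```text
t: 23.7
eef_pos: [0.481, 0.2979, 0.0733]
tcp_rot: [-1.209, -1.21, 1.209]
force: [-5.7, -2.3, 11.3]
finger_gap: 0.66
```

Call:
send_rows([
  [0,0,0,0,0,0,0],
  [0,0,0,0,0,0,-0.6],
  [0,0,0,0,0,0,-1],
  [0,0,0,0,0,0,-1],
  [0,0,0,0,-0.02,0,-1],
  [0,0,0,0,-0.04,0,-1],
  [0,0,0,0,-0.04,0,-1],
  [0,0,0,0,-0.04,0,-1],
  [0,0,0,0,0,0,-1],
  [0,0,0,0,0,0,-1],
])

```text
t: 24.7
eef_pos: [0.4815, 0.2982, 0.2129]
tcp_rot: [-1.209, -1.212, 1.208]
force: [-0.4, 0.0, -0.7]
finger_gap: 0.997
```

```bash
python3 ring.py wst4 .086 60; python3 - <<'E'
from h import *
import glob
p=robot.capture("top")
for q in("bearing","brass_spacer","end_cap"):
    for o in robot.outline_of(q,p)[:3]:
        P,_=cloud(p,o["mask"]); print(q,round(o["score"],2),np.round(o["rect"]),np.median(P,0).round(3),p["color"][o["mask"]].mean(0).round())
E
```

```text
24.7 [0.4815 0.2982 0.2129] [-9.e-04  1.e+00] [-0.4  0.  -0.7] 0.9967699137910926
n 3273 z 0.0854 circ [480.9 297.6] diam 64.3 want 60.0 mid [0.4803 0.2974] ext [0.0592 0.0588]
move to centre, tool x,z: [-0.0007 -0.      0.0005]
bearing 0.88 [386. 312. 412. 339.] [ 0.459 -0.135  0.011] [193. 125.  10.]
bearing 0.84 [337. 293. 363. 318.] [ 0.497 -0.046  0.011] [138. 134. 132.]
bearing 0.69 [350. 349. 375. 375.] [ 0.397 -0.066  0.011] [199. 128.   9.]
brass_spacer 0.72 [352. 217. 371. 237.] [ 0.637 -0.067  0.01 ] [183. 163.  54.]
end_cap 0.61 [288. 251. 310. 270.] [0.58  0.044 0.007] [ 41.  91. 170.]
```

Call:
send_rows([
  [0,0,0,-0.0433,0,-0.0022,-1],
  [0,0,0,-0.0433,0,-0.0022,-1],
  [0,0,0,-0.0433,0.015,-0.0022,-1],
  [0,0,0,-0.0433,0.015,-0.0022,-1],
  [0,0,0,-0.0433,0.015,-0.0022,-1],
  [0,0,0,-0.0433,0.015,-0.0022,-1],
  [0,0,0,-0.0433,0.015,-0.0022,-1],
  [0,0,0,-0.0433,0.015,-0.0022,-1],
  [0,0,0,0,0,0,-1],
  [0,0,0,0,0,0,-1],
  [0,0,0,0,0,0,-1],
])

```text
t: 26.05
eef_pos: [0.4989, -0.0474, 0.1219]
tcp_rot: [-1.207, -1.211, 1.211]
force: [-0.2, 0.6, 0.3]
finger_gap: 1.001
```

```bash
python3 ring.py wbear .012 48 .045
```

```text
26.05 [ 0.4989 -0.0474  0.1219] [-0.0021  1.    ] [-0.2  0.6  0.3] 1.0008915282836772
n 2127 z 0.0115 circ [499.5 -46.6] diam 47.6 want 48.0 mid [ 0.4994 -0.0468] ext [0.0473 0.047 ]
move to centre, tool x,z: [ 0.0008  0.     -0.0007]
```

View pics/wbear.png

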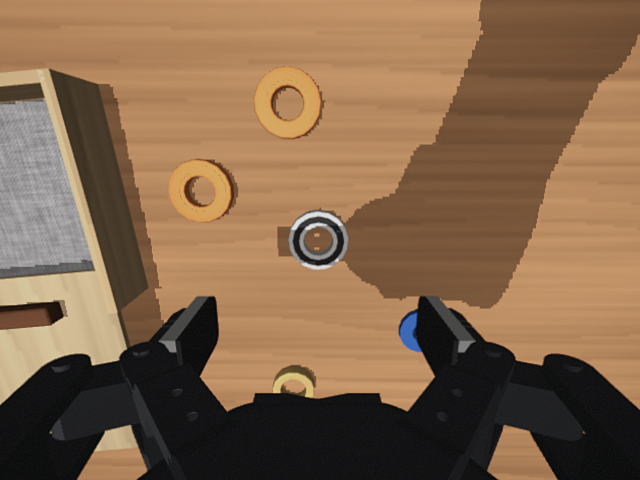

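Call:
send_rows([
  [0,0,0,0.0008,0,-0.0007,-0.5],
  [0,0,0,0,0.03,0,-0.5],
  [0,0,0,0,0.03,0,-0.5],
  [0,0,0,0,0.03,0,-0.5],
  [0,0,0,0,0.01,0,-0.5],
  [0,0,0,0,0,0,-0.5],
  [0,0,0,0,0,0,-0.5],
  [0,0,0,0,0,0,-0.5],
])

```text
t: 26.9
eef_pos: [0.5007, -0.0476, 0.0234]
tcp_rot: [-1.21, -1.212, 1.209]
force: [-0.5, 0.3, 0.2]
finger_gap: 0.753
```

```bash
python3 h2.py .4995 -.0466 .002
```

```text
26.9 [ 0.5007 -0.0476  0.0234] tool x [-0.0012  1.    ] tool y [ 2.3e-03  1.0e-04 -1.0e+00] [-0.5  0.3  0.2] gap 0.753
shift tool xyz [0.001  0.0214 0.0012]
```

Call:
send_rows([
  [0,0,0,0.001,0.01,0.0012,-0.5],
  [0,0,0,0,0.008,0,-0.5],
  [0,0,0,0,0.002,0,-0.5],
  [0,0,0,0,0,0,-0.5],
  [0,0,0,0,0,0,-0.5],
])

```text
t: 27.4
eef_pos: [0.4983, -0.0468, 0.002]
tcp_rot: [-1.209, -1.21, 1.21]
force: [-0.6, 0.7, 0.2]
finger_gap: 0.749
```

```bash
python3 h2.py .4995 -.0466 .002
```

```text
27.4 [ 0.4983 -0.0468  0.002 ] tool x [-7.e-04  1.e+00] tool y [-2.e-04 -0.e+00 -1.e+00] [-0.6  0.7  0.2] gap 0.749
shift tool xyz [ 0.0002  0.     -0.0012]
```

Call:
send_rows([
  [0,0,0,0,0,-0.0011,-0.5],
  [0,0,0,0,0,0,0],
  [0,0,0,0,0,0,1],
  [0,0,0,0,0,0,1],
  [0,0,0,0,0,0,1],
  [0,0,0,0,0,0,1],
  [0,0,0,0,-0.005,0,1],
  [0,0,0,0,-0.02,0,1],
  [0,0,0,0,-0.045,0,1],
  [0,0,0,0,-0.045,0,1],
  [0,0,0,0,-0.035,0,1],
  [0,0,0,0,0,0,1],
])

```text
t: 28.6
eef_pos: [0.5023, -0.0469, 0.1568]
tcp_rot: [-1.215, -1.216, 1.205]
force: [-0.1, -0.0, -1.5]
finger_gap: 0.525
```

```bash
python3 held2.py heldbear -.02 .003 x
```

```text
[ 0.5023 -0.0469  0.1568] [-0.1 -0.  -1.5] 0.525
3302 top y -0.008 tilt [0.002 0.003] circ x,z [-2.7  7.6] D 63.0 z range -0.0232 0.0243 x -0.0342 0.0287
```

View pics/heldbearc.png

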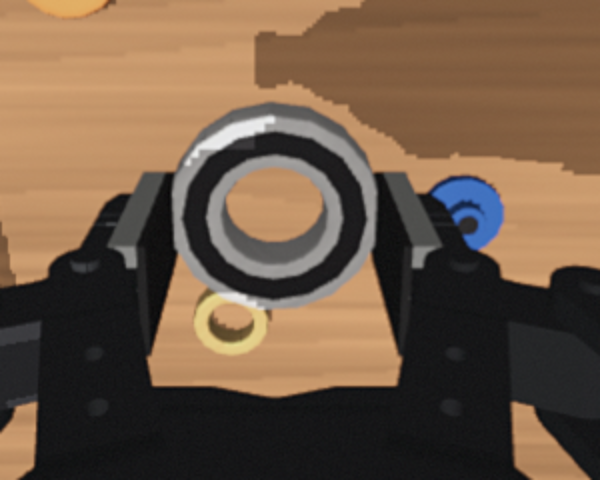

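Call:
send_rows([
  [0,0,0,0.04,0,0.0027,1],
  [0,0,0,0.0433,0,0.0027,1],
  [0,0,0,0.0433,0,0.0027,1],
  [0,0,0,0.0433,0,0.0027,1],
  [0,0,0,0.0433,0,0.0027,1],
  [0,0,0,0.0433,0,0.0027,1],
  [0,0,0,0.0433,0,0.0027,1],
  [0,0,0,0.0433,0,0.0027,1],
  [0,0,0,0,0,0,1],
  [0,0,0,0,0,0,1],
  [0,0,0,0,0,0,1],
])

```text
t: 29.75
eef_pos: [0.4772, 0.2947, 0.151]
tcp_rot: [-1.21, -1.207, 1.211]
force: [0.4, -0.6, -0.7]
finger_gap: 0.521
```

```bash
python3 h2.py .48 .2965 .14
```

```text
29.75 [0.4772 0.2947 0.151 ] tool x [3.e-04 1.e+00] tool y [-0.0015 -0.0019 -1.    ] [ 0.4 -0.6 -0.7] gap 0.521
shift tool xyz [ 0.0018  0.011  -0.0028]
```

Call:
send_rows([
  [0,0,0,0.0018,0,-0.0028,1],
  [0,0,0,0,0,0,1],
  [0,0,0,0,0.01,0,1],
  [0,0,0,0,0.01,0,1],
  [0,0,0,0,0.01,0,1],
  [0,0,0,0,0.01,0,1],
  [0,0,0,0,0,0,1],
])

```text
t: 30.45
eef_pos: [0.4793, 0.2975, 0.1102]
tcp_rot: [-1.208, -1.207, 1.212]
force: [-0.6, 0.6, -0.7]
finger_gap: 0.525
```

```bash
python3 h2.py .48 .2965 .090
```

```text
30.45 [0.4793 0.2975 0.1102] tool x [-0.001  1.   ] tool y [-0.0024 -0.0019 -1.    ] [-0.6  0.6 -0.7] gap 0.525
shift tool xyz [-0.0009  0.0202 -0.0007]
```

Call:
send_rows([
  [0,0,0,-0.0007,0.008,0,1],
  [0,0,0,0,0.006,0,1],
  [0,0,0,0,0.003,0,1],
  [0,0,0,0,0.001,0,1],
  [0,0,0,0,0,0,1],
])

```text
t: 30.95
eef_pos: [0.4804, 0.2974, 0.0941]
tcp_rot: [-1.209, -1.21, 1.21]
force: [0.1, 0.0, -0.3]
finger_gap: 0.524
```

Call:
send_rows([
  [0,0,0,0,0.001,0,1],
  [0,0,0,0,0.001,0,1],
  [0,0,0,0,0,0,1],
])

```text
t: 31.25
eef_pos: [0.4804, 0.2975, 0.0921]
tcp_rot: [-1.209, -1.21, 1.21]
force: [-0.0, 0.3, -0.4]
finger_gap: 0.521
```

Call:
send_rows([
  [0,0,0,0,0.001,0,1],
  [0,0,0,0,0,0,1],
])

```text
t: 31.45
eef_pos: [0.4803, 0.2974, 0.0911]
tcp_rot: [-1.209, -1.21, 1.21]
force: [0.9, 0.2, -1.9]
finger_gap: 0.523
```

Call:
send_rows([
  [0,0,0,0,0.001,0,1],
  [0,0,0,0,0,0,1],
])

```text
t: 31.65
eef_pos: [0.4803, 0.2974, 0.09]
tcp_rot: [-1.209, -1.21, 1.21]
force: [0.4, 0.8, -0.0]
finger_gap: 0.524
```

Call:
send_rows([
  [0,0,0,0,0.001,0,1],
  [0,0,0,0,0,0,1],
])

```text
t: 31.85
eef_pos: [0.4804, 0.2975, 0.0892]
tcp_rot: [-1.209, -1.21, 1.21]
force: [-0.6, 0.3, -0.5]
finger_gap: 0.523
```

Call:
send_rows([
  [0,0,0,0,0.0007,0,1],
  [0,0,0,0,0,0,1],
])

```text
t: 32.05
eef_pos: [0.4805, 0.2975, 0.0891]
tcp_rot: [-1.209, -1.21, 1.209]
force: [-2.6, -0.9, 7.3]
finger_gap: 0.526
```

Contact, so the bearing is seated. Next I release it and rise.

Call:
send_rows([
  [0,0,0,0,0,0,0],
  [0,0,0,0,0,0,-0.6],
  [0,0,0,0,0,0,-1],
  [0,0,0,0,0,0,-1],
  [0,0,0,0,-0.02,0,-1],
  [0,0,0,0,-0.035,0,-1],
  [0,0,0,0,-0.035,0,-1],
  [0,0,0,0,-0.035,0,-1],
  [0,0,0,0,0,0,-1],
  [0,0,0,0,0,0,-1],
])

```text
t: 33.05
eef_pos: [0.4807, 0.2977, 0.214]
tcp_rot: [-1.209, -1.211, 1.208]
force: [-0.4, -0.3, -1.6]
finger_gap: 0.997
```

```bash
python3 ring.py wst5 .098 48
```

```text
33.05 [0.4807 0.2977 0.214 ] [-9.e-04  1.e+00] [-0.4 -0.3 -1.6] 0.9970523902415281
n 2071 z 0.0975 circ [480.1 297. ] diam 47.8 want 48.0 mid [0.4801 0.2972] ext [0.0474 0.047 ]
move to centre, tool x,z: [-0.0007 -0.      0.0006]
```

Call:
send_rows([
  [0,0,0,-0.0365,0,-0.0157,-1],
  [0,0,0,-0.0365,0,-0.0157,-1],
  [0,0,0,-0.0365,0.0115,-0.0157,-1],
  [0,0,0,-0.0365,0.0115,-0.0157,-1],
  [0,0,0,-0.0365,0.0115,-0.0157,-1],
  [0,0,0,-0.0365,0.0115,-0.0157,-1],
  [0,0,0,-0.0365,0.0115,-0.0157,-1],
  [0,0,0,-0.0365,0.0115,-0.0157,-1],
  [0,0,0,-0.0365,0.0115,-0.0157,-1],
  [0,0,0,-0.0365,0.0115,-0.0157,-1],
  [0,0,0,0,0,0,-1],
  [0,0,0,0,0,0,-1],
])

```text
t: 34.3
eef_pos: [0.6365, -0.0687, 0.1193]
tcp_rot: [-1.208, -1.205, 1.21]
force: [-0.0, -0.2, -0.1]
finger_gap: 0.998
```

```bash
python3 ring.py wbrass .012 38 .045
```

```text
34.3 [ 0.6365 -0.0687  0.1193] [0.0017 1.    ] [-0.  -0.2 -0.1] 0.9981783806122999
n 1119 z 0.0112 circ [638.3 -68.7] diam 37.8 want 38.0 mid [ 0.6381 -0.0689] ext [0.0369 0.037 ]
move to centre, tool x,z: [-0.     -0.     -0.0018]
```

View pics/wbrass.png

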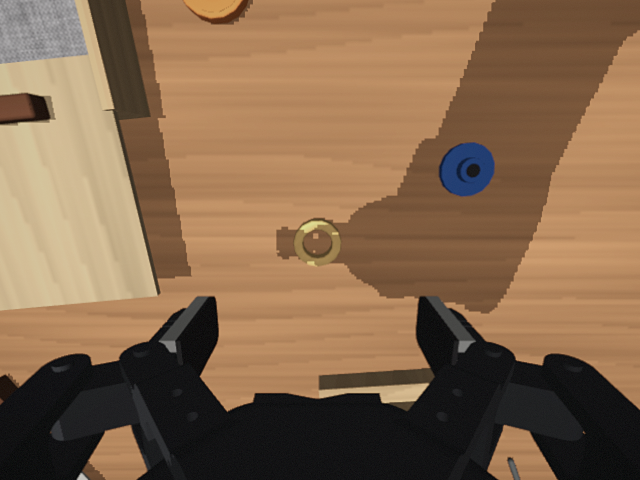

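Call:
send_rows([
  [0,0,0,0,0,-0.0018,-0.4],
  [0,0,0,0,0.03,0,-0.4],
  [0,0,0,0,0.03,0,-0.4],
  [0,0,0,0,0.03,0,-0.4],
  [0,0,0,0,0.007,0,-0.4],
  [0,0,0,0,0,0,-0.4],
  [0,0,0,0,0,0,-0.4],
  [0,0,0,0,0,0,-0.4],
])

```text
t: 35.15
eef_pos: [0.6407, -0.0673, 0.0262]
tcp_rot: [-1.211, -1.212, 1.209]
force: [0.1, -0.4, 0.0]
finger_gap: 0.696
```

```bash
python3 h2.py .6383 -.0687 .0025
```

```text
35.15 [ 0.6407 -0.0673  0.0262] tool x [-0.0012  1.    ] tool y [ 0.0028 -0.     -1.    ] [ 0.1 -0.4  0. ] gap 0.696
shift tool xyz [-0.0014  0.0237  0.0025]
```

Call:
send_rows([
  [0,0,0,-0.0014,0.01,0.0024,-0.4],
  [0,0,0,0,0.01,0,-0.4],
  [0,0,0,0,0.0035,0,-0.4],
  [0,0,0,0,0,0,-0.4],
  [0,0,0,0,0,0,-0.4],
])

```text
t: 35.65
eef_pos: [0.6371, -0.0689, 0.0007]
tcp_rot: [-1.209, -1.21, 1.21]
force: [-0.7, -0.1, 1.2]
finger_gap: 0.7
```

```bash
python3 h2.py .6383 -.0687 .0025
```

```text
35.65 [ 0.6371 -0.0689  0.0007] tool x [-9.e-04  1.e+00] tool y [-3.e-04 -0.e+00 -1.e+00] [-0.7 -0.1  1.2] gap 0.7
shift tool xyz [ 0.0002 -0.0018 -0.0012]
```

Call:
send_rows([
  [0,0,0,0,-0.0018,-0.0012,-0.4],
  [0,0,0,0,0,0,0],
  [0,0,0,0,0,0,1],
  [0,0,0,0,0,0,1],
  [0,0,0,0,0,0,1],
  [0,0,0,0,0,0,1],
  [0,0,0,0,-0.005,0,1],
  [0,0,0,0,-0.02,0,1],
  [0,0,0,0,-0.045,0,1],
  [0,0,0,0,-0.045,0,1],
  [0,0,0,0,-0.04,0,1],
  [0,0,0,0,0,0,1],
])

```text
t: 36.85
eef_pos: [0.6417, -0.0694, 0.1643]
tcp_rot: [-1.217, -1.217, 1.205]
force: [0.7, -0.3, -0.6]
finger_gap: 0.401
```

```bash
python3 held2.py heldbrass -.02 .003 x
```

```text
[ 0.6417 -0.0694  0.1643] [ 0.7 -0.3 -0.6] 0.401
2738 top y -0.0075 tilt [ 0.003 -0.004] circ x,z [-2.5  6.1] D 52.6 z range -0.0182 0.0196 x -0.0288 0.0235
```

View pics/heldbrassc.png

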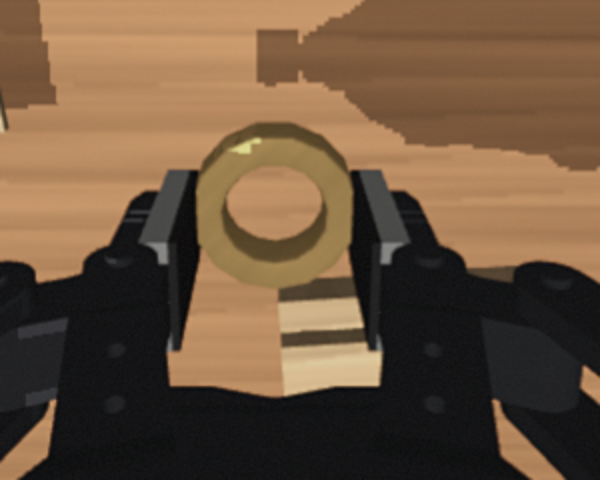

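Call:
send_rows([
  [0,0,0,0.0366,0,0.0161,1],
  [0,0,0,0.0366,0,0.0161,1],
  [0,0,0,0.0366,0,0.0161,1],
  [0,0,0,0.0366,0,0.0161,1],
  [0,0,0,0.0366,0,0.0161,1],
  [0,0,0,0.0366,0,0.0161,1],
  [0,0,0,0.0366,0,0.0161,1],
  [0,0,0,0.0366,0,0.0161,1],
  [0,0,0,0.0366,0,0.0161,1],
  [0,0,0,0.0366,0,0.0161,1],
  [0,0,0,0,0,0,1],
  [0,0,0,0,0,0,1],
])

```text
t: 38.1
eef_pos: [0.4756, 0.2976, 0.1565]
tcp_rot: [-1.207, -1.21, 1.214]
force: [0.6, -0.4, -0.3]
finger_gap: 0.402
```

```bash
python3 h2.py .4802 .2965 .15
```

```text
38.1 [0.4756 0.2976 0.1565] tool x [-0.0037  1.    ] tool y [-0.0018 -0.0013 -1.    ] [ 0.6 -0.4 -0.3] gap 0.402
shift tool xyz [-0.0011  0.0065 -0.0046]
```

Call:
send_rows([
  [0,0,0,-0.001,0,-0.0045,1],
  [0,0,0,0,0,0,1],
  [0,0,0,0,0.01,0,1],
  [0,0,0,0,0.01,0,1],
  [0,0,0,0,0.008,0,1],
  [0,0,0,0,0,0,1],
  [0,0,0,0,0,0,1],
])

```text
t: 38.8
eef_pos: [0.4813, 0.2959, 0.1293]
tcp_rot: [-1.209, -1.209, 1.211]
force: [-0.2, 0.2, -0.5]
finger_gap: 0.401
```

```bash
python3 h2.py .4802 .2965 .1025
```

```text
38.8 [0.4813 0.2959 0.1293] tool x [-9.e-04  1.e+00] tool y [-7.e-04 -5.e-04 -1.e+00] [-0.2  0.2 -0.5] gap 0.401
shift tool xyz [0.0006 0.0268 0.0011]
```

Call:
send_rows([
  [0,0,0,0.0006,0,0.0009,1],
  [0,0,0,0,0.008,0,1],
  [0,0,0,0,0.008,0,1],
  [0,0,0,0,0.005,0,1],
  [0,0,0,0,0.002,0,1],
  [0,0,0,0,0,0,1],
])

```text
t: 39.4
eef_pos: [0.4804, 0.2965, 0.1062]
tcp_rot: [-1.209, -1.209, 1.211]
force: [-0.1, 0.2, -1.1]
finger_gap: 0.4
```

Call:
send_rows([
  [0,0,0,0,0.001,0,1],
  [0,0,0,0,0.001,0,1],
  [0,0,0,0,0,0,1],
])

```text
t: 39.7
eef_pos: [0.4806, 0.2967, 0.1048]
tcp_rot: [-1.209, -1.21, 1.21]
force: [-0.7, 0.4, -0.8]
finger_gap: 0.399
```

Call:
send_rows([
  [0,0,0,0,0.001,0,1],
  [0,0,0,0,0,0,1],
])

```text
t: 39.9
eef_pos: [0.4805, 0.2967, 0.1037]
tcp_rot: [-1.209, -1.21, 1.21]
force: [0.0, 0.3, -0.9]
finger_gap: 0.4
```

Call:
send_rows([
  [0,0,0,0,0.001,0,1],
  [0,0,0,0,0,0,1],
])

```text
t: 40.1
eef_pos: [0.4805, 0.2966, 0.1026]
tcp_rot: [-1.209, -1.21, 1.21]
force: [-0.0, -0.2, -1.0]
finger_gap: 0.402
```

Call:
send_rows([
  [0,0,0,0,0.001,0,1],
  [0,0,0,0,0,0,1],
])

```text
t: 40.3
eef_pos: [0.4806, 0.2967, 0.1016]
tcp_rot: [-1.209, -1.21, 1.21]
force: [0.1, 0.5, -0.7]
finger_gap: 0.399
```

Call:
send_rows([
  [0,0,0,0,0.0007,0,1],
  [0,0,0,0,0,0,1],
])

```text
t: 40.5
eef_pos: [0.4807, 0.2967, 0.1016]
tcp_rot: [-1.209, -1.21, 1.209]
force: [-0.7, -1.4, 7.0]
finger_gap: 0.399
```

Seated. I release it, rise and check.

Call:
send_rows([
  [0,0,0,0,0,0,0],
  [0,0,0,0,0,0,-0.6],
  [0,0,0,0,0,0,-1],
  [0,0,0,0,0,0,-1],
  [0,0,0,0,-0.02,0,-1],
  [0,0,0,0,-0.035,0,-1],
  [0,0,0,0,-0.035,0,-1],
  [0,0,0,0,-0.035,0,-1],
  [0,0,0,0,0,0,-1],
  [0,0,0,0,0,0,-1],
])

```text
t: 41.5
eef_pos: [0.4808, 0.2969, 0.2266]
tcp_rot: [-1.209, -1.211, 1.208]
force: [0.2, -1.0, 0.3]
finger_gap: 0.997
```

```bash
python3 ring.py wfin .110 38; python3 - <<'E'
from h import *
p=robot.capture("top"); save(p,"topfin")
for q in("lid_pull","end_cap","test_piece","case"):
    for o in robot.outline_of(q,p)[:1]:
        P,_=cloud(p,o["mask"]); print(q,round(o["score"],2),np.median(P,0).round(3))
w=cv2.imread("pics/wfin.png"); cv2.imwrite("pics/wfinc.png",cv2.resize(w[140:340,200:450],None,fx=2.4,fy=2.4))
E
```

```text
41.5 [0.4808 0.2969 0.2266] [-0.001  1.   ] [ 0.2 -1.   0.3] 0.9972263938117988
n 1458 z 0.1093 circ [480.3 296.3] diam 38.0 want 38.0 mid [0.4801 0.2964] ext [0.0371 0.0373]
move to centre, tool x,z: [-0.0006 -0.      0.0005]
lid_pull 0.92 [ 0.595 -0.256  0.04 ]
end_cap 0.63 [0.58  0.045 0.006]
test_piece 0.87 [ 0.778 -0.001  0.027]
case 0.66 [ 0.52  -0.265  0.039]
```

View pics/wfinc.png

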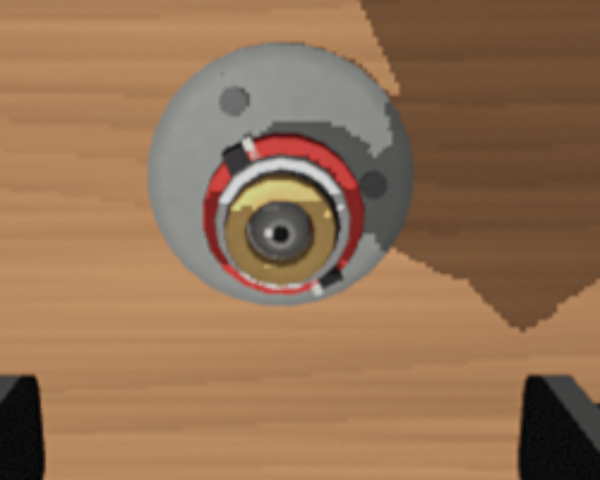

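View pics/topfin.png

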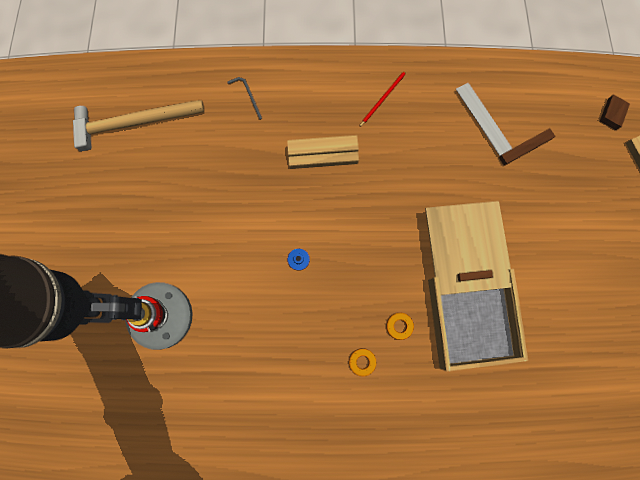

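The close crop shows the red cutter, bearing and brass stacked concentrically on the arbor. The top view shows the lid drawn out, and the cap at (298,258) and the test piece at (323,152) where they were. I'm handing in.

```bash
python3 -c "
from rig import robot
print(robot.job_done())"
```

```text
the job is handed in; nothing more can be done
None
```

The stack is built on the arbor in the right order (black sleeve, red cutter, steel bearing, brass spacer) and the lid is fully open. I handed the job in at about 41.6 s of the 125 s allowed. The interface gives no verdict.

- **Seating:** I lowered every part under grip until the wrist force showed contact, then released it. After release the wrist camera read the part tops at 69.6, 85.4, 97.5 and 109.3 mm, against nominal 70, 86, 98 and 110 mm. Each part was within about 1.5 mm of the arbor's axis.
- **Lid:** I pushed it by the grip bar until it met its stop, with a force of about 13 N. The grip bar's position then gave a travel of about 0.125 m.
- **End cap and test piece:** both read within 1 mm of where they lay at the start. The two orange look-alike rings were left alone.
- **Disagreements:**
  - The scene and top cameras differed by about 5 mm, so I placed the parts by the wrist camera alone.
  - Two automatic circle fits of held parts (bearing and brass) came out wrong because they took in the pads; I used the extents across the ring instead.
  - Circle fits on the cutter gave 64 mm instead of 60 mm because of its knives.
  - Large moves came out a few millimetres off, and I corrected them before each grasp or insertion.

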